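# Pin the blue jaw into the leaning fork of the pull rig

## Robot

A 6-joint arm with a two-finger parallel gripper is mounted at the origin on the work surface. World frame = base frame: x ahead of the robot, y to its left, z up, the work surface at z = 0. Lengths are in mm, angles in rad, forces in N, time in s.
With the tool pointing down it reaches from about 375 to 825 mm from the base axis. Payload 5.5 kg.
Tool frame: the origin (TCP) lies midway between the tips of the shut fingers; the grasp point (between the pads) lies env.grip_point_offset behind it (env.grip_point_offset is the distance from the TCP to the grasp point, in mm); z points along the fingers, y is the line along which they close (so a half turn about z gives the same grasp; the last joint's range is limited). The gripper opens to 85 mm and grips with 20 to 120 N. Pads are 22 mm wide; open, the fingers measure 114 mm over their backs; the gripper's body (76 mm by 85 mm) begins 54 mm behind the grasp point. The pads swing forward as they close: fully open they stand 13 mm farther back than shut.
Start: joints at [1.158, 0.314, -0.047, 1.21, 0, 1.571], TCP at [240.702, 549.598, 231.299] pointing down, gripper open.
Joint ranges: [-2.67, 2.67], [-0.69, 1.73], [-1.03, 1.25], [-2.08, 2.16], [-1.42, 1.45], [-3.14, 3.14]. Speed limits (rad/s): [2.39, 2.39, 3.01, 3.14, 3.14, 3.14].

## Interface

Orientations are given as a unit quaternion [x, y, z, w].
In Python, from workcell import env gives the robot as it stands.
- The arm moves only by the tool arm_command, never from a script. Its argument "increments" is a list of rows, each a list of 2 entries, a list of its own where there are three numbers: the shift along the tool's x, y, z in mm, then the turn, a rotation vector about the tool's x, y, z in rad. In form: [[[x, y, z], [rx, ry, rz]], ...]. A call has 1 to 12 rows; each row is the pose to reach, as a shift and turn from the pose commanded when the call began, along the tool's axes at that moment; what a row does not reach only later rows make up. A row lasts 1/12 s, in which the tool goes at most 41.7 mm and 7.16 degrees, less where a joint would pass 70% of its speed; a pose out of reach is approached as far as the arm can. A call with a gripper value outside its range is refused whole. "claw" is the closure in counts, from 0 (fully open) to 255 (shut), set as the call begins (left out, the last holds). The fingers move at their own pace and stop on an object; the grip force is fixed at half the most. Time passes only in rows, so rows that repeat a pose let the fingers close. It gives the time, the measured TCP pose, the force, the opening and the grip force at its end, in the units of the state.
- env.state(): the state, without advancing time (a new reading comes with each control period).
- env.grab_frame(name): name is "scene" or "top"; returns a dict with "img" (420x560x3 uint8, red, green, blue), "depth" (420x560 float32, mm along the optical axis (not along the pixel's ray), 0 where there is no reading), "mtx" (3x3 intrinsics, pixels), "k1" (the pictures are not rectified: a ray, as slopes to the right and down, at radius r is drawn at 1 + k1 r^2 times it, then the intrinsics apply), "R" (3x3) and "t" (3): a world point X has camera coordinates R X + t. Camera axes: x right, y down, z forward; pixel columns grow to the right and rows downward; lengths in mm; the calibration is good to about 2 mm. A picture is of the moment at which its call begins.
- env.sign_off(): hands the job in; it is judged then, once.
The state is a dict: "t": time; "qpos": joint angles; "joint_vel": joint speeds; "tau": joint torques, N m; "position": TCP position; "ee_rot": TCP orientation; "contact_force": force on the tool from outside, world axes, zero at the start; "wrist_torque": the same for the moment, N m; "gripper_width": finger opening in mm; "finger_force": force on a finger pad.
Only numpy, scipy, OpenCV 4.12 (cv2) and the standard library are available. Lean on these libraries where they do the work, as an engineer would, in place of code of your own. Each camera call takes 0.05 s, during which the arm holds its last target. There are 200 camera calls.

## Task

Take the red-handled pin out of the wooden rack and push it gently through the holes of the leaning steel fork and the brass lug between its cheeks, until its flange sits flush on the fork's upper face, then let go of it. Leave the yellow pin in the rack and do not shift the tape roll, the brass weight or the mug.

Things in the scene. Friction and masses are not known exactly. Their poses are not given: they have to be found in the camera images.
- red_pin: Headed pin in either rack hole, upright. Red grip 24 mm dia, 40 mm tall (z 6 to 46 mm), on a dark steel flange 34 mm dia, 6 mm thick (z 0 to 6), on a steel shank 15 mm dia (z 0 to -70), its last 14 mm tapered to 6 mm dia. Origin on the axis at the flange's underside (seating face); z along the axis, shank to grip. Round: its turn about z does not matter. About 160 g.
- red_pin_tip (a point): Centre of the red pin's tapered end, 70 mm below its origin along its axis.
- yellow_pin: Same pin with a yellow grip, in the other rack hole; to be left alone. Same origin and axes.
- rack: Wooden pin rack, fixed, 70 x 170 x 80 mm tall, long side along its y. Two holes 19 mm diameter, 75 mm deep in its top at y = +50 and -50 mm; a pin hangs in each with its flange on the rack's top. Origin at the centre of its underside, z up.
- fork: Fixed steel fork, leaning 35 deg to the rig's front: two cheeks 60 x 60 x 12 mm with 18 mm dia holes, 2 mm chamfer. Origin: hole centre on the upper cheek's upper face, 160 mm above the table. z: hole axis, outward (up and to the front); y: level, across; x: up the slope to the closed end. Pin goes in along -z. Cheeks at z 0 to -12 and -40 to -52 mm, lug at -16 to -36; free space below.
- rig: Grey pull rig that carries the fork, fixed: base plate 270 x 150 x 16 mm, column 50 x 66 mm and 180 mm tall, 102 mm behind the fork's hole. Origin on the table straight below the fork's origin; x level, away from the rig's front; z up.
- lug (a joint): Brass lug between the cheeks, 40 mm wide, 20 mm thick, 18 mm dia hole, carrying the blue jaw in front. It slides stiffly along the fork's x: 0 = its hole in line with the fork's, positive (m) = sagged down the slope (fork -x). It starts 3 to 4.5 mm down; the pin's taper draws it in line when the pin is pushed (5 to 15 N).
- tape_roll: Bystander: brown tape roll, 100 mm diameter, 48 mm tall. Origin at the centre of its underside.
- weight: Bystander: brass calibration weight, 48 mm diameter, 78 mm tall. Origin at the centre of its underside.
- mug: Bystander: blue mug, 80 mm diameter, 95 mm tall. Origin at the centre of its underside.
Things that resemble listed ones, but are neither listed nor needed, are in the scene too. What is shaped like the red_pin but blue, green or white is not meant.

How it is judged (in metres and radians):
On the way, in this order (a step that is already met when the one before it is completed fails the run):
1. the red pin is drawn up out of the rack (z of red_pin_tip in the frame of rack above 0.08 m), for 0.1 s.
2. the red pin's end has entered the fork's upper hole (z of red_pin_tip in the frame of fork below -0.008 m and angle between the z axis of red_pin and the z axis of fork, either way round below 0.3 rad and x of red_pin_tip in the frame of fork between -0.01 and 0.01 m and y of red_pin_tip in the frame of fork between -0.01 and 0.01 m), for 0.1 s.
At the end, for the whole second after the job is handed in: The red pin is through both fork cheeks and the lug: its flange within 3 mm of the fork's upper face (origins within 5 mm), axes within 0.1 rad, at rest and released (z of red_pin in the frame of fork below 0.003 m and distance between red_pin and fork below 0.005 m and z of red_pin_tip in the frame of fork below -0.06 m and angle between the z axis of red_pin and the z axis of fork, either way round below 0.1 rad and linear speed of red_pin below 0.02 m/s); the robot touches nothing.
It fails at once if the red pin is rammed against the rig with more than 150 N (all its contacts added up) (contact force between red_pin and rig above 150 N).
It fails at once if the yellow pin is moved by more than 20 mm (distance of yellow_pin from where it was at the start of the episode above 0.02 m).
It fails at once if the tape roll, weight or mug is moved by more than 30 mm (distance of any of tape_roll, weight, mug from where it was at the start of the episode above 0.03 m).
It also fails if it takes over 40 s, if anything falls off the work surface, if the arm or the gripper's body presses on something with over 40 N, if the wrist force passes 120 N, or if a joint passes its speed limit or range.

## Working session

There is one attempt and no reset: what is moved stays moved. The work goes in short steps, Python scripts to look and compute and a tool call to move; the robot and the scene stay as the last step left them, time stands still between calls to the robot, and variables do not carry over. Pictures are saved under pics/ and viewed, at most 10 in all, crops included, and the job is handed in when it is done.

Besides the shell and the picture viewer there is one more tool, called after "Call:" as name(argument=value, ...), one argument or row to a line, values as JSON. arm_command: Moves the arm, as the interface text tells. Its arguments: {"type":"object","properties":{"increments":{"type":"array"},"claw":{"type":"number"}},"required":["increments"]}

```bash
mkdir -p pics; cat > h.py <<'E'
import numpy as np, cv2, pickle
from workcell import env
from scipy.spatial.transform import Rotation as Ro
def grab(n):
    f=env.grab_frame(n); return f
def cloud(f):
    """per-pixel world points from depth"""
    h,w=f["depth"].shape; v,u=np.mgrid[:h,:w]; s=slopes(f,u,v)
    z=f["depth"].astype(float); P=np.dstack([s[...,0]*z,s[...,1]*z,z])
    return (P-f["t"])@f["R"]
def slopes(f,u,v):
    K=f["mtx"]; xd=(np.asarray(u,float)-K[0,2])/K[0,0]; yd=(np.asarray(v,float)-K[1,2])/K[1,1]
    x,y=xd.copy(),yd.copy()
    for _ in range(10):
        k=1+f["k1"]*(x*x+y*y); x,y=xd/k,yd/k
    return np.stack([x,y],-1)
def ray(f,u,v):
    s=slopes(f,u,v); d=np.append(s,1.)@f["R"]; return -f["R"].T@f["t"],d/np.linalg.norm(d)
def onplane(f,u,v,z):
    o,d=ray(f,u,v); return o+d*(z-o[2])/d[2]
E
python3 - <<'E'
from h import *
for n in("scene","top"):
    f=grab(n); pickle.dump(f,open(n+".pkl","wb")); cv2.imwrite(f"pics/{n}0.png",cv2.resize(f["img"][...,::-1],None,fx=1.4,fy=1.4))
    print(n,-f["R"].T@f["t"],f["R"][2],f["mtx"][0,0],f["k1"])
print(env.grip_point_offset,env.state())
E
```

```text
scene [ 940.87704732 -408.45604462  838.77200812] [-0.45696449  0.41962692 -0.78428101] 424.617549322701 0.013402405260438665
top [ 344.16736484  -15.75476741 1221.96455256] [ 1.55195949e-01  9.49957235e-04 -9.87883250e-01] 508.59846733001183 -0.07640617572356401
18.700000000000003 {'t': 0.1, 'qpos': array([ 1.15800567e+00,  3.14183750e-01, -4.79718834e-02,  1.21017352e+00,
       -8.64231634e-06,  1.57078300e+00]), 'joint_vel': array([-0.00010927, -0.00239247,  0.00229012, -0.00169817,  0.00043065,
       -0.00085219]), 'tau': array([-2.60440302e-04, -5.40766633e+01,  3.40540731e+01,  1.10727010e-02,
       -4.56096916e-05, -1.17625470e-05]), 'position': array([240.49983716, 549.13809594, 230.50686979]), 'ee_rot': array([ 2.04926488e-01,  9.78777067e-01, -7.51031252e-04, -1.52838950e-04]), 'contact_force': array([-0.16343809, -0.12390402,  0.60085397]), 'wrist_torque': array([0.0269349 , 0.00602679, 0.02631547]), 'finger_force': 0.0, 'gripper_width': 85.35334084999056}
```

View pics/scene0.png

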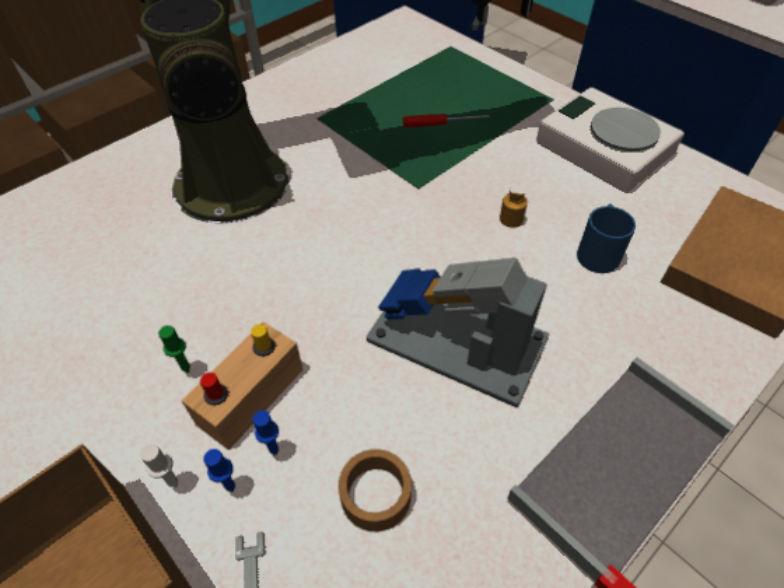

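View pics/top0.png

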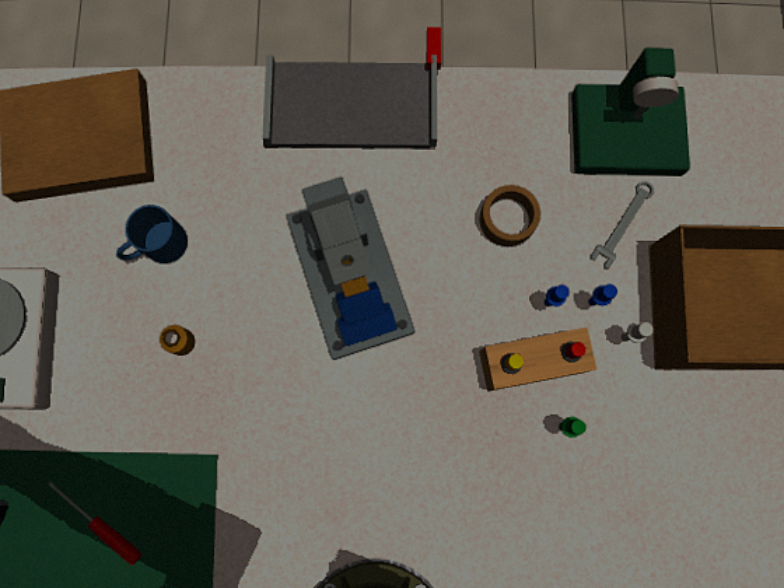

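Scene view: the red pin stands in the rack at (211,386), yellow at (261,338), and the fork hole is at about (458,275). Top view: red (575,350), yellow (513,362), fork hole (347,260). Other red things are the screwdriver (115,540 top) and the clamp handle (433,45 top). Only the red grip standing in the rack fits the description. Next I take an enlarged crop to confirm it and measure.

```bash
python3 - <<'E'
from h import *
F={n:pickle.load(open(n+".pkl","rb")) for n in("scene","top")}
def crop(n,u,v,r=32): return cv2.resize(F[n]["img"][v-r:v+r,u-r:u+r,::-1],(380,290),interpolation=cv2.INTER_CUBIC)
cv2.imwrite("pics/c1.png",np.vstack([np.hstack([crop("scene",150,275),crop("top",410,250)]),np.hstack([crop("scene",327,200),crop("top",248,186)])]))
for n,f in F.items():
    C=cloud(f); hsv=cv2.cvtColor(f["img"],cv2.COLOR_RGB2HSV); H,S,V=[hsv[...,i].astype(int) for i in range(3)]
    inr=(C[...,2]>85)&(C[...,2]<150)&(C[...,1]<-100)&(f["depth"]>0)
    for nm,m in(("red",((H<6)|(H>174))&(S>150)),("yel",(H>20)&(H<32)&(S>150))):
        m=m&inr; P=C[m]; top=P[P[:,2]>P[:,2].max()-4] if len(P) else P
        t=P[np.abs(P[:,2]-np.percentile(P[:,2],95))<3]
        print(n,nm,m.sum(),"top z",np.percentile(P[:,2],[50,95]).round(1),"centre",((t.min(0)+t.max(0))/2).round(1),t.mean(0).round(1),len(t))
    # rack top
    m=(np.abs(C[...,2]-80)<4)&(C[...,1]<-80)&(C[...,0]>300)&(C[...,0]<500)&(H>5)&(H<22)&(S>80)&(C[...,1]>-420)
    k,l,st,_=cv2.connectedComponentsWithStats(m.astype(np.uint8)); b=1+st[1:,4].argmax(); P=C[l==b]
    print("rack",cv2.minAreaRect(P[:,:2].astype(np.float32)),P[:,2].mean())
    # fork upper face: grey, near hole
    u0,v0=(327,196) if n=="scene" else (248,186)
    m=np.zeros(H.shape,bool); m[v0-25:v0+26,u0-25:u0+26]=1
    m&=(S<40)&(C[...,2]>110)&(C[...,2]<215)
    P=C[m]; rng=np.random.default_rng(0); best=0
    for _ in range(500):
        a,b_,c=P[rng.choice(len(P),3,False)]; nn=np.cross(b_-a,c-a); 
        if np.linalg.norm(nn)<50: continue
        nn/=np.linalg.norm(nn); nn*=np.sign(nn[2]); i=np.abs((P-a)@nn)<1.5
        if i.sum()>best and .6<nn[2]<.95: best=i.sum(); bi=i
    Q=P[bi]; c=Q.mean(0); nn=np.linalg.svd(Q-c,full_matrices=False)[2][2]; nn*=np.sign(nn[2])
    print(n,"plane",c.round(1),nn.round(4),"tilt",np.degrees(np.arccos(nn[2])).round(2),"az",np.degrees(np.arctan2(nn[1],nn[0])).round(2),best,len(P), "z160 offset",)
    e=np.cross([0,0,1],nn); e/=np.linalg.norm(e); d=np.cross(nn,e)
    q=np.c_[(Q-c)@e,(Q-c)@d]; print("y range",q.min(0).round(1),q.max(0).round(1), "rect",cv2.minAreaRect(q.astype(np.float32)))
E
```

```text
scene red 213 top z [118.3 126.6] centre [ 462.2 -312.4  125.7] [ 462.5 -312.2  125.4] 73
scene yel 181 top z [119.4 126.1] centre [ 442.9 -214.8  125.8] [ 443.4 -214.4  125.1] 77
rack ((451.339599609375, -263.54986572265625), (72.61165618896484, 169.82861328125), 11.051299095153809) 79.12123500666898
scene plane [606.6  50.5 171.5] [-0.5458 -0.1892  0.8163] tilt 35.28 az -160.88 657 1177 z160 offset
y range [-33.5 -52.7] [28.9 58.2] rect ((-2.241771697998047, 2.7740249633789062), (62.465450286865234, 110.5925521850586), 0.32923826575279236)
top red 140 top z [126.3 132.2] centre [ 462.4 -312.7  130.6] [ 461.9 -311.3  130.6] 21
top yel 205 top z [126.1 136.5] centre [ 547.2 -434.4  136.7] [ 550.2 -482.3  136.1] 14
rack ((452.0052185058594, -263.87713623046875), (70.38995361328125, 170.8384246826172), 11.19265365600586) 81.16234372159262
top plane [602.   52.6 171.6] [-0.547  -0.1935  0.8145] tilt 35.46 az -160.52 631 1107 z160 offset
y range [-28.6 -47.9] [31.5 51.7] rect ((1.588430404663086, 1.8519172668457031), (99.44962310791016, 59.769020080566406), 89.66460418701172)
```

View pics/c1.png

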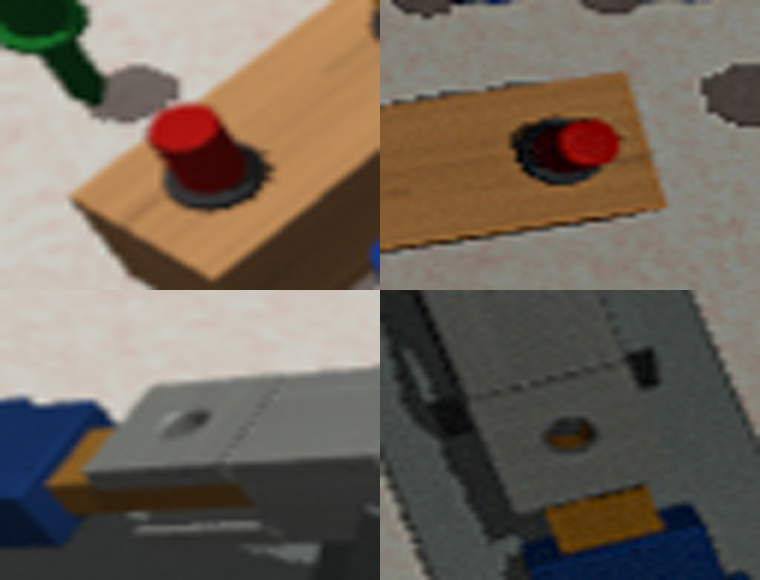

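The crop confirms it: red grip with a dark flange, seated in the rack at the free end, and the lug's brass shows through the fork hole in the top view. Now I refine the fork hole and plan the first move.

```bash
cat >> h.py <<'E'
def Rdown(az,tilt=0,taz=0):
    """tool z pointing down, tilted by `tilt` deg toward azimuth taz; tool y at azimuth az (projected)"""
    a,t=np.radians(taz),np.radians(tilt); z=np.array([np.sin(t)*np.cos(a),np.sin(t)*np.sin(a),-np.cos(t)])
    y=np.array([np.cos(np.radians(az)),np.sin(np.radians(az)),0]); y-=z*(y@z); y/=np.linalg.norm(y)
    return np.c_[np.cross(y,z),y,z]
def plan(p,R):
    s=env.state(); R0=Ro.from_quat(s["ee_rot"]).as_matrix()
    print("t",round(s["t"],2),"pos",s["position"].round(1),"q",s["qpos"].round(2),"shift",(R0.T@(np.array(p)-s["position"])).round(1),"turn",Ro.from_matrix(R0.T@R).as_rotvec().round(3))
E
python3 - <<'E'
from h import *
F={n:pickle.load(open(n+".pkl","rb")) for n in("scene","top")}
nn=np.array([-.5464,-.1914,.8154]); az=np.radians(-160.7); nn=np.r_[np.sin(np.radians(35))*np.array([np.cos(az),np.sin(az)]),np.cos(np.radians(35))]
print("n",nn)
for n,(u0,v0) in dict(scene=(326,197),top=(248,186)).items():
    f=F[n]; g=f["img"].astype(int); r=9
    w=g[v0-r:v0+r+1,u0-r:u0+r+1]; med=np.median(w.reshape(-1,3),0)
    m=(np.abs(w-med).sum(2)>26).astype(np.uint8)
    k,l,st,ce=cv2.connectedComponentsWithStats(m)
    b=l[r-2:r+3,r-2:r+3]; b=np.bincount(b[b>0]).argmax()
    print(n,st[b],ce[b]+[u0-r,v0-r]); 
    for row in (l==b).astype(int): print("".join(".#"[i] for i in row))
    x,y,ww,hh,_=st[b]; cs=[ce[b]+[u0-r,v0-r],[u0-r+x+(ww-1)/2,v0-r+y+(hh-1)/2]]
    for c in cs: print(onplane(f,*c,160).round(1))
# rig base plate check (top, z=16)
f=F["top"];C=cloud(f); m=(np.abs(C[...,2]-16)<5)&(C[...,0]>420)&(C[...,0]<800)&(C[...,1]>-80)&(C[...,1]<180)
for n in F:
    f=F[n];C=cloud(f); m=(np.abs(C[...,2]-16)<5)&(C[...,0]>400)&(C[...,0]<800)&(C[...,1]>-80)&(C[...,1]<180)
    k,l,st,_=cv2.connectedComponentsWithStats(m.astype(np.uint8)); P=C[l==1+st[1:,4].argmax()]; print(n,"base",cv2.minAreaRect(P[:,:2].astype(np.float32)))
plan([541,145,310],Rdown(15)); 
E
```

```text
n [-0.54134199 -0.18957527  0.81915204]
scene [ 5  6  9  7 41] [325.95121951 196.85365854]
...................
...................
...................
...................
...................
...................
..........####.....
......##.#####.....
.....##.######.....
.....#.######......
......######.......
......#####........
.....####..........
...................
...................
...................
...................
...................
...................
[589.8  46.9 160. ]
[590.2  46.7 160. ]
top [ 4  5 10  8 66] [247.60606061 185.66666667]
...................
...................
...................
...................
...................
.......#####.......
......#######......
.....#########.....
....##########.....
....##########.....
....##########.....
.....########......
.....#######.......
...................
...................
...................
...................
...................
...................
[590.8  46.4 160. ]
[591.2  46.7 160. ]
scene base ((603.413330078125, 51.5660400390625), (268.8997497558594, 151.95791625976562), 18.93409538269043)
top base ((602.33251953125, 51.02354431152344), (268.74444580078125, 150.5326385498047), 18.965097427368164)
t 0.1 pos [240.5 549.1 230.5] q [ 1.16  0.31 -0.05  1.21 -0.    1.57] shift [-437.4 -249.8  -79.1] turn [-0.001  0.001  0.896]
```

Call:
arm_command(
  increments=[
    [[-30,-18,-40],[0,0,0.08]],
    [[-70,-40,-79],[0,0,0.16]],
    [[-105,-60,-79],[0,0,0.24]],
    [[-140,-80,-79],[0,0,0.32]],
    [[-175,-100,-79],[0,0,0.4]],
    [[-210,-120,-79],[0,0,0.48]],
    [[-245,-140,-79],[0,0,0.56]],
    [[-280,-160,-79],[0,0,0.64]],
    [[-315,-180,-79],[0,0,0.72]],
    [[-350,-200,-79],[0,0,0.8]],
    [[-385,-220,-79],[0,0,0.88]],
    [[-420,-240,-79],[0,0,0.9]],
  ],
  claw=0,
)

```text
t: 1.1
position: [523.3, 168.0, 310.1]
ee_rot: [0.612, 0.791, -0.0, -0.0]
contact_force: [1.5, 0.1, 0.5]
gripper_width: 85.4
finger_force: 0.0
```

```bash
python3 -c "
from h import *
plan([461.8,-312.5,200],Rdown(-34))"
```

```text
t 1.1 pos [523.3 168.  310.1] q [ 0.31  0.2  -0.02  1.35  0.    1.63] shift [-449.6 -180.4  110.1] turn [-0.     0.     0.848]
```

Call:
arm_command(
  increments=[
    [[-36,-14,0],[0,0,0.08]],
    [[-74,-30,0],[0,0,0.16]],
    [[-112,-45,0],[0,0,0.24]],
    [[-150,-60,0],[0,0,0.32]],
    [[-188,-75,0],[0,0,0.4]],
    [[-226,-90,0],[0,0,0.48]],
    [[-263,-105,10],[0,0,0.56]],
    [[-300,-120,25],[0,0,0.64]],
    [[-338,-135,40],[0,0,0.72]],
    [[-375,-150,55],[0,0,0.8]],
    [[-410,-165,70],[0,0,0.84]],
    [[-440,-176,85],[0,0,0.85]],
  ],
)

```text
t: 2.1
position: [463.7, -302.6, 224.5]
ee_rot: [0.883, 0.469, -0.0, 0.0]
contact_force: [0.7, -0.2, 0.6]
gripper_width: 85.4
finger_force: 0.0
```

Call:
arm_command(
  increments=[
    [[0,0,0],[0,0,0]],
    [[0,0,0],[0,0,0]],
  ],
)

```text
t: 2.27
position: [463.3, -301.5, 223.5]
ee_rot: [0.883, 0.469, -0.001, -0.001]
contact_force: [-0.2, 0.3, 0.5]
gripper_width: 85.1
finger_force: 0.0
```

```bash
python3 -c "
from h import *
plan([461.8,-312.5,90],Rdown(-34))"
```

```text
t 2.27 pos [ 463.3 -301.5  223.5] q [-0.58  0.23 -0.17  1.17  0.    1.59] shift [-10.    5.4 133.5] turn [-0.003 -0.    -0.002]
```

Call:
arm_command(
  increments=[
    [[-10,5.5,20],[0,0,0]],
    [[-10,5.5,50],[0,0,0]],
    [[-10,5.5,75],[0,0,0]],
    [[-10,5.5,95],[0,0,0]],
    [[-10,5.5,110],[0,0,0]],
    [[-10,5.5,122],[0,0,0]],
    [[-10,5.5,130],[0,0,0]],
    [[-10,5.5,133.5],[0,0,0]],
    [[-10,5.5,133.5],[0,0,0]],
    [[-10,5.5,133.5],[0,0,0]],
  ],
)

```text
t: 3.1
position: [464.3, -311.6, 92.5]
ee_rot: [0.882, 0.47, 0.0, 0.0]
contact_force: [0.2, 0.1, 1.0]
gripper_width: 85.6
finger_force: 0.0
```

```bash
python3 -c "
from h import *
plan([461.8,-312.5,90],Rdown(-34)); print(env.state()['contact_force'])
f=grab('scene'); cv2.imwrite('pics/s2.png',cv2.resize(f['img'][180:360,40:280,::-1],None,fx=3,fy=3))"
```

```text
t 3.1 pos [ 464.3 -311.6   92.5] q [-0.59  0.33 -0.35  0.88  0.    1.57] shift [-2.2 -1.6  2.5] turn [ 0.001 -0.     0.002]
[0.20952854 0.09373061 1.03333926]
```

View pics/s2.png

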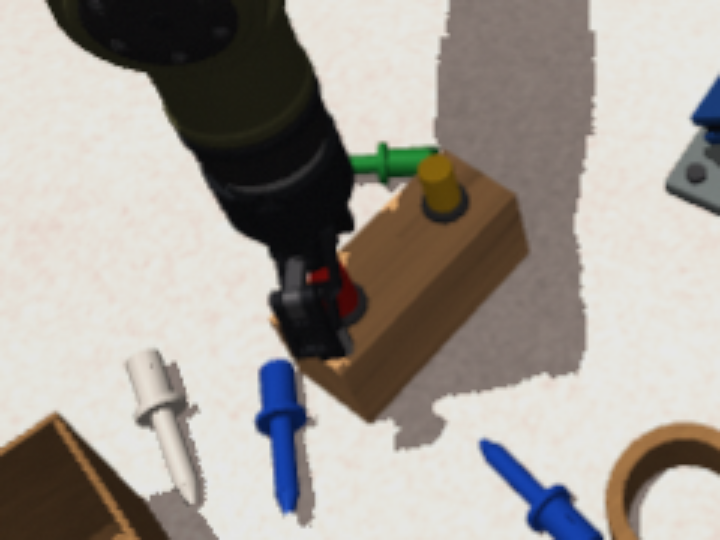

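The gripper straddles the red grip at (335,290), and the yellow pin is untouched. The free-standing decoys have toppled by themselves. I correct by 2 mm and close.

Call:
arm_command(
  increments=[
    [[-2.2,-1.6,2],[0,0,0]],
    [[-2.2,-1.6,2],[0,0,0]],
    [[-2.2,-1.6,2],[0,0,0]],
  ],
)

```text
t: 3.4
position: [461.1, -312.9, 90.2]
ee_rot: [0.883, 0.47, 0.0, 0.0]
contact_force: [-0.3, 0.6, 0.5]
gripper_width: 85.7
finger_force: 0.0
```

Call:
arm_command(
  increments=[
    [[0,0,0],[0,0,0]],
    [[0,0,0],[0,0,0]],
    [[0,0,0],[0,0,0]],
    [[0,0,0],[0,0,0]],
    [[0,0,0],[0,0,0]],
    [[0,0,0],[0,0,0]],
    [[0,0,0],[0,0,0]],
    [[0,0,0],[0,0,0]],
    [[0,0,0],[0,0,0]],
    [[0,0,0],[0,0,0]],
    [[0,0,0],[0,0,0]],
    [[0,0,0],[0,0,0]],
  ],
  claw=255,
)

```text
t: 4.4
position: [461.3, -312.7, 89.9]
ee_rot: [0.883, 0.47, 0.0, 0.0]
contact_force: [0.6, -0.3, 2.5]
gripper_width: 22.6
finger_force: 58.7
```

Call:
arm_command(
  increments=[
    [[0,0,-5],[0,0,0]],
    [[0,0,-15],[0,0,0]],
    [[0,0,-30],[0,0,0]],
    [[0,0,-45],[0,0,0]],
    [[0,0,-62],[0,0,0]],
    [[0,0,-80],[0,0,0]],
    [[0,0,-100],[0,0,0]],
    [[0,0,-120],[0,0,0]],
    [[0,0,-140],[0,0,0]],
    [[0,0,-158],[0,0,0]],
    [[0,0,-170],[0,0,0]],
    [[0,0,-175],[0,0,0]],
  ],
)

```text
t: 5.4
position: [461.8, -313.1, 267.5]
ee_rot: [0.883, 0.47, 0.001, 0.001]
contact_force: [-0.1, 0.3, -0.8]
gripper_width: 22.7
finger_force: 58.8
```

```bash
python3 -c "
from h import *
plan([500,-110,290],Rdown(19,20,19)); plan([533.7,26.7,246],Rdown(19,35,19))"
```

```text
t 5.4 pos [ 461.8 -313.1  267.5] q [-0.6   0.22 -0.09  1.26  0.    1.57] shift [189.8 -81.5 -22.7] turn [-0.321  0.163 -0.914]
t 5.4 pos [ 461.8 -313.1  267.5] q [-0.6   0.22 -0.09  1.26  0.    1.57] shift [ 322.1 -130.    21.1] turn [-0.563  0.283 -0.893]
```

Call:
arm_command(
  increments=[
    [[8,-3,-5],[-0.02,0.01,-0.05]],
    [[25,-11,-10],[-0.05,0.02,-0.13]],
    [[43,-18,-15],[-0.08,0.04,-0.21]],
    [[60,-26,-20],[-0.1,0.05,-0.29]],
    [[78,-33,-23],[-0.13,0.06,-0.38]],
    [[96,-41,-23],[-0.16,0.08,-0.46]],
    [[113,-48,-23],[-0.19,0.1,-0.55]],
    [[131,-56,-23],[-0.22,0.11,-0.63]],
    [[148,-63,-23],[-0.25,0.13,-0.71]],
    [[165,-70,-23],[-0.28,0.14,-0.79]],
    [[180,-77,-23],[-0.31,0.155,-0.87]],
    [[190,-81,-23],[-0.32,0.16,-0.91]],
  ],
)

```text
t: 6.4
position: [498.7, -108.4, 287.1]
ee_rot: [0.572, 0.802, 0.14, 0.099]
contact_force: [-0.2, 0.2, -1.2]
gripper_width: 22.6
finger_force: 59.3
```

```bash
python3 -c "
from h import *
plan([525,24,260],Rdown(19,35,19))"
```

```text
t 6.4 pos [ 498.7 -108.4  287.1] q [-0.35 -0.11 -0.45  0.96  0.22  0.92] shift [116.6  54.6  48.7] turn [-0.266 -0.001 -0.001]
```

Call:
arm_command(
  increments=[
    [[10,5,4],[-0.03,0,0]],
    [[22,11,9],[-0.06,0,0]],
    [[35,17,14],[-0.1,0,0]],
    [[48,23,19],[-0.14,0,0]],
    [[61,29,24],[-0.18,0,0]],
    [[74,35,30],[-0.22,0,0]],
    [[87,41,36],[-0.25,0,0]],
    [[98,46,41],[-0.266,0,0]],
    [[108,51,45],[-0.266,0,0]],
    [[116,54,48],[-0.266,0,0]],
    [[116.5,54.5,48.5],[-0.266,0,0]],
    [[116.5,54.5,48.5],[-0.266,0,0]],
  ],
)

```text
t: 7.4
position: [526.2, 22.7, 260.2]
ee_rot: [0.555, 0.775, 0.245, 0.174]
contact_force: [-1.0, 0.4, -1.6]
gripper_width: 22.7
finger_force: 59.1
```

```bash
python3 - <<'E'
from h import *
n=-Rdown(19,35,19)[:,2]; hole=np.array([590.5,46.6,160])
plan(hole+110*n,Rdown(19,35,19))
s=env.state(); R=Ro.from_quat(s["ee_rot"]).as_matrix()
rows=[]
for nm in("scene","top"):
    f=grab(nm); 
    def px(X):
        c=f["R"]@X+f["t"]; x=c[:2]/c[2]; x*=1+f["k1"]*(x@x); return f["mtx"][:2,:2]@x+f["mtx"][:2,2]
    tip=s["position"]+R@[0,0,80]; u,v=px(tip).astype(int); print(nm,"pred tip",px(tip).round(1),"org",px(s["position"]+R@[0,0,10]).round(1),"hole",px(hole).round(1))
    x0,y0=np.clip(u-45,0,470),np.clip(v-40,0,340)
    c=np.ascontiguousarray(f["img"][y0:y0+80,x0:x0+90,::-1]); c=cv2.resize(c,None,fx=4.4,fy=5.0*0.88,interpolation=cv2.INTER_CUBIC); print("crop",x0,y0,"x4.4"); rows.append(c)
    pickle.dump(f,open(nm+"2.pkl","wb"))
cv2.imwrite("pics/pre.png",np.hstack(rows))
E
```

```text
t 7.4 pos [526.2  22.7 260.2] q [-0.11 -0.29 -0.77  0.52  0.25  1.2 ] shift [ 1.7 -1.3 11.5] turn [-0.001  0.001 -0.004]
scene pred tip [316.8 182.8] org [299.8 156.1] hole [326.1 197.1]
crop 271 142 x4.4
top pred tip [250.8 192. ] org [255.7 204.8] hole [247.5 185.8]
crop 205 151 x4.4
```

View pics/pre.png

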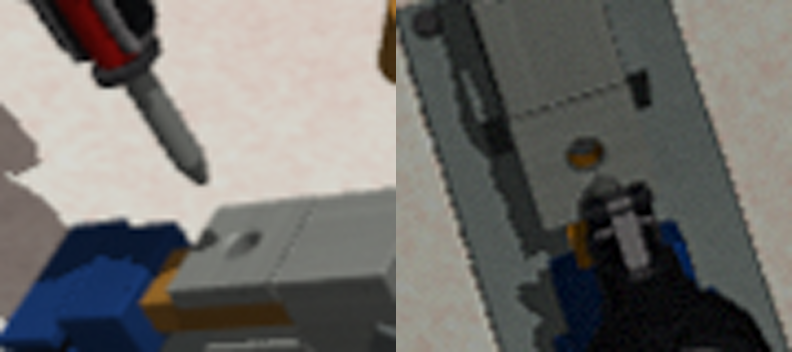

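Scene view: the tip is at (317.4,183.1) against a predicted (316.8,182.8). Top view: the tip is at about (252,191.4), against a predicted (250.8,192). The pin is straight in the grip and about 1–2 mm off at most. I bring the tip to the mouth of the hole and look once more.

Call:
arm_command(
  increments=[
    [[0.5,-0.5,4],[0,0,0]],
    [[1,-1,10],[0,0,0]],
    [[1.7,-1.3,16],[0,0,0]],
    [[1.7,-1.3,22],[0,0,0]],
    [[1.7,-1.3,27],[0,0,0]],
    [[1.7,-1.3,32],[0,0,0]],
    [[1.7,-1.3,36],[0,0,0]],
    [[1.7,-1.3,39],[0,0,0]],
    [[1.7,-1.3,39],[0,0,0]],
    [[1.7,-1.3,39],[0,0,0]],
  ],
)

```text
t: 8.33
position: [546.2, 30.9, 227.9]
ee_rot: [0.555, 0.775, 0.245, 0.175]
contact_force: [0.3, 0.6, -1.0]
gripper_width: 22.8
finger_force: 59.1
```

```bash
cat > look.py <<'E'
from h import *
import sys
R=Rdown(19,35,19); n=-R[:,2]; hole=np.array([590.5,46.6,160])
s=env.state(); plan(hole+80*n,R); R0=Ro.from_quat(s["ee_rot"]).as_matrix()
d=s["position"]-hole; print("TCP in fork: up-slope",(d@R[:,1]).round(2),"toolx",(d@R[:,0]).round(2),"z",(d@n).round(2),"F tool",(R0.T@s["contact_force"]).round(1),"M",(R0.T@s["wrist_torque"]).round(2))
if len(sys.argv)>1:
    rows=[]
    for nm,(u,v) in dict(scene=(324,190),top=(248,190)).items():
        f=grab(nm); c=f["img"][v-32:v+32,u-36:u+36,::-1]; rows.append(cv2.resize(c,None,fx=5.5,fy=5.5,interpolation=cv2.INTER_CUBIC))
    cv2.imwrite(sys.argv[1],np.hstack(rows))
E
python3 look.py pics/pre2.png
```

```text
t 8.33 pos [546.2  30.9 227.9] q [-0.08 -0.22 -0.81  0.41  0.23  1.23] shift [ 0.4 -0.4  2.6] turn [ 0.     0.001 -0.004]
TCP in fork: up-slope 0.43 toolx -0.39 z 82.58 F tool [ 0.4 -0.2  1.1] M [ 0.75 -0.03 -0.01]
```

View pics/pre2.png

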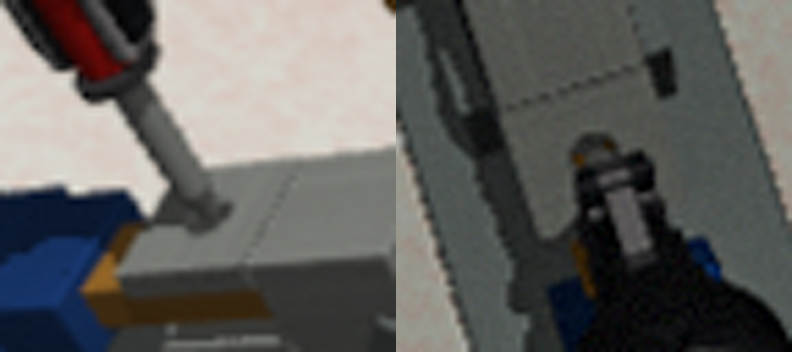

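The tip stands at the hole mouth: at (212,205) in the scene half, and at about (602,145) in the top half, slightly right of the hole centre. I shift about 1 mm in tool +x and enter, watching the force.

Call:
arm_command(
  increments=[
    [[0.7,-0.2,1],[0,0,0]],
    [[1.4,-0.4,3],[0,0,0]],
    [[1.4,-0.4,5],[0,0,0]],
    [[1.4,-0.4,7],[0,0,0]],
    [[1.4,-0.4,9],[0,0,0]],
    [[1.4,-0.4,11],[0,0,0]],
    [[1.4,-0.4,13],[0,0,0]],
    [[1.4,-0.4,13],[0,0,0]],
  ],
)

```text
t: 9.1
position: [552.5, 34.6, 216.7]
ee_rot: [0.556, 0.775, 0.245, 0.174]
contact_force: [-0.6, 0.5, -2.6]
gripper_width: 23.0
finger_force: 59.1
```

```bash
python3 look.py
```

```text
t 9.1 pos [552.5  34.6 216.7] q [-0.07 -0.19 -0.82  0.37  0.23  1.24] shift [ -1.    0.1 -10.7] turn [-0.     0.001 -0.004]
TCP in fork: up-slope -0.13 toolx 1.01 z 69.33 F tool [ 0.6 -1.8  1.9] M [ 0.8   0.02 -0.03]
```

Call:
arm_command(
  increments=[
    [[0,0,1.5],[0,0,0]],
    [[0,0,3],[0,0,0]],
    [[0,0,4.5],[0,0,0]],
    [[0,0,6],[0,0,0]],
    [[0,0,7],[0,0,0]],
    [[0,0,8],[0,0,0]],
    [[0,0,8],[0,0,0]],
  ],
)

```text
t: 9.68
position: [556.7, 35.9, 210.2]
ee_rot: [0.556, 0.775, 0.245, 0.175]
contact_force: [-0.4, -1.4, -3.2]
gripper_width: 22.8
finger_force: 59.1
```

```bash
python3 look.py
```

```text
t 9.68 pos [556.7  35.9 210.2] q [-0.07 -0.18 -0.82  0.35  0.22  1.24] shift [ -0.9   0.3 -18.5] turn [-0.     0.001 -0.004]
TCP in fork: up-slope -0.26 toolx 0.92 z 61.48 F tool [-1.2 -2.6  2.2] M [ 1.24 -0.19 -0.01]
```

Call:
arm_command(
  increments=[
    [[0,0,1.5],[0,0,0]],
    [[0,0,3],[0,0,0]],
    [[0,0,4.5],[0,0,0]],
    [[0,0,6],[0,0,0]],
    [[0,0,7],[0,0,0]],
    [[0,0,8],[0,0,0]],
    [[0,0,8],[0,0,0]],
  ],
)

```text
t: 10.27
position: [560.1, 37.1, 202.7]
ee_rot: [0.556, 0.775, 0.244, 0.174]
contact_force: [-4.5, -2.0, -2.3]
gripper_width: 22.5
finger_force: 59.6
```

```bash
python3 look.py
```

```text
t 10.27 pos [560.1  37.1 202.7] q [-0.06 -0.16 -0.83  0.33  0.22  1.25] shift [ -1.    1.6 -26.8] turn [-0.002  0.001 -0.005]
TCP in fork: up-slope -1.63 toolx 0.95 z 53.22 F tool [-0.4 -5.4 -0.9] M [ 2.06 -0.24  0.03]
```

Call:
arm_command(
  increments=[
    [[0,0.5,1],[0,0,0]],
    [[0,1,2.5],[0,0,0]],
    [[0,1.3,4],[0,0,0]],
    [[0,1.3,5.5],[0,0,0]],
    [[0,1.3,7],[0,0,0]],
    [[0,1.3,8],[0,0,0]],
    [[0,1.3,8],[0,0,0]],
  ],
)

```text
t: 10.85
position: [565.2, 38.9, 196.4]
ee_rot: [0.556, 0.775, 0.244, 0.174]
contact_force: [-2.9, -2.0, -5.2]
gripper_width: 22.6
finger_force: 59.3
```

```bash
python3 look.py
```

```text
t 10.85 pos [565.2  38.9 196.4] q [-0.06 -0.14 -0.83  0.31  0.22  1.25] shift [ -1.    0.7 -35. ] turn [-0.003  0.001 -0.005]
TCP in fork: up-slope -0.8 toolx 0.94 z 45.01 F tool [-0.9 -5.8  2.3] M [ 2.27 -0.36 -0.03]
```

Call:
arm_command(
  increments=[
    [[0,0.3,1],[0,0,0]],
    [[0,0.5,2.5],[0,0,0]],
    [[0,0.5,4],[0,0,0]],
    [[0,0.5,5.5],[0,0,0]],
    [[0,0.5,7],[0,0,0]],
    [[0,0.5,8.5],[0,0,0]],
    [[0,0.5,10],[0,0,0]],
    [[0,0.5,10],[0,0,0]],
  ],
)

```text
t: 11.52
position: [571.1, 40.9, 188.7]
ee_rot: [0.556, 0.775, 0.244, 0.174]
contact_force: [-2.2, -2.6, -6.1]
gripper_width: 22.5
finger_force: 59.4
```

```bash
python3 look.py
```

```text
t 11.52 pos [571.1  40.9 188.7] q [-0.05 -0.12 -0.83  0.29  0.21  1.26] shift [ -1.   -0.1 -44.9] turn [-0.003  0.001 -0.005]
TCP in fork: up-slope -0.02 toolx 0.94 z 35.1 F tool [-1.7 -5.9  3.3] M [ 2.21 -0.38  0.06]
```

Call:
arm_command(
  increments=[
    [[-0.2,0,1.5],[0,0,0]],
    [[-0.3,0,3],[0,0,0]],
    [[-0.3,0,4.5],[0,0,0]],
    [[-0.3,0,6],[0,0,0]],
    [[-0.3,0,7.5],[0,0,0]],
    [[-0.3,0,9],[0,0,0]],
    [[-0.3,0,10],[0,0,0]],
    [[-0.3,0,10],[0,0,0]],
  ],
)

```text
t: 12.18
position: [576.6, 42.6, 180.6]
ee_rot: [0.556, 0.775, 0.244, 0.174]
contact_force: [-4.2, -2.2, -5.6]
gripper_width: 22.6
finger_force: 59.5
```

```bash
python3 look.py
```

```text
t 12.18 pos [576.6  42.6 180.6] q [-0.05 -0.1  -0.83  0.26  0.21  1.26] shift [ -0.8  -0.1 -54.8] turn [-0.003  0.001 -0.005]
TCP in fork: up-slope 0.0 toolx 0.77 z 25.16 F tool [-0.8 -7.1  1.9] M [ 2.23 -0.28  0.01]
```

Call:
arm_command(
  increments=[
    [[0,-0.2,1.5],[0,0,0]],
    [[0,-0.3,3],[0,0,0]],
    [[0,-0.3,4.5],[0,0,0]],
    [[0,-0.3,6],[0,0,0]],
    [[0,-0.3,7.5],[0,0,0]],
    [[0,-0.3,9],[0,0,0]],
    [[0,-0.3,10.5],[0,0,0]],
    [[0,-0.3,11.5],[0,0,0]],
    [[0,-0.3,11.5],[0,0,0]],
  ],
)

```text
t: 12.93
position: [582.8, 44.7, 171.2]
ee_rot: [0.556, 0.775, 0.244, 0.174]
contact_force: [-4.6, -2.0, -3.8]
gripper_width: 22.3
finger_force: 59.4
```

```bash
python3 look.py
```

```text
t 12.93 pos [582.8  44.7 171.2] q [-0.04 -0.08 -0.84  0.23  0.21  1.27] shift [ -0.8  -0.1 -66.3] turn [-0.002  0.001 -0.005]
TCP in fork: up-slope -0.06 toolx 0.75 z 13.73 F tool [-0.4 -6.3  0.2] M [ 2.14 -0.27 -0.  ]
```

Call:
arm_command(
  increments=[
    [[0,0,0.8],[0,0,0]],
    [[0,0,1.6],[0,0,0]],
    [[0,0,2.4],[0,0,0]],
    [[0,0,3],[0,0,0]],
    [[0,0,3.5],[0,0,0]],
    [[0,0,3.5],[0,0,0]],
  ],
)

```text
t: 13.43
position: [584.2, 45.2, 169.1]
ee_rot: [0.556, 0.775, 0.244, 0.174]
contact_force: [-17.3, -5.7, 7.5]
gripper_width: 22.7
finger_force: 61.7
```

```bash
python3 look.py
```

```text
t 13.43 pos [584.2  45.2 169.1] q [-0.04 -0.07 -0.84  0.23  0.21  1.27] shift [ -0.8  -0.1 -68.9] turn [-0.002  0.001 -0.005]
TCP in fork: up-slope -0.05 toolx 0.68 z 11.11 F tool [  0.2 -10.6 -16.6] M [ 2.92 -0.04  0.03]
```

Call:
arm_command(
  increments=[
    [[0,0,0.4],[0,0,0]],
    [[0,0,0.8],[0,0,0]],
    [[0,0,0.8],[0,0,0]],
    [[0,0,0.8],[0,0,0]],
  ],
)

```text
t: 13.77
position: [584.3, 45.2, 169.0]
ee_rot: [0.556, 0.775, 0.244, 0.174]
contact_force: [-27.2, -8.3, 17.8]
gripper_width: 22.7
finger_force: 63.4
```

```bash
python3 look.py pics/seat.png
```

```text
t 13.77 pos [584.3  45.2 169. ] q [-0.04 -0.07 -0.84  0.23  0.21  1.27] shift [ -0.8  -0.1 -69. ] turn [-0.002  0.001 -0.005]
TCP in fork: up-slope -0.07 toolx 0.68 z 11.01 F tool [  0.9 -13.1 -30.9] M [3.51 0.21 0.  ]
```

View pics/seat.png

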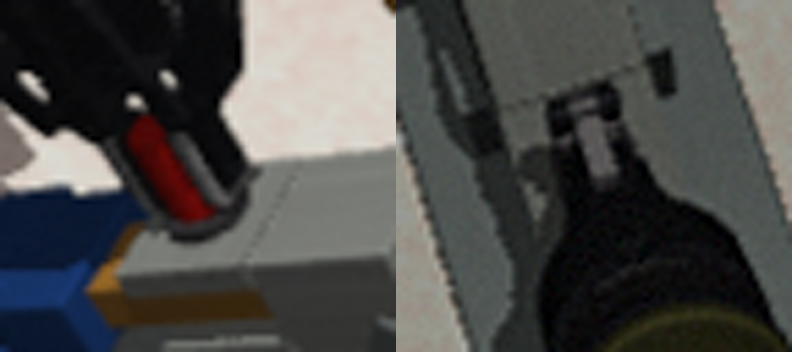

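The flange is flush on the upper face: its rim at (195,235) in the scene half has no gap, and the contact is stiff at 31 N axial. I ease the load and open.

Call:
arm_command(
  increments=[
    [[0,-0.5,-0.8],[0,0,0]],
    [[0,-0.5,-1.2],[0,0,0]],
    [[0,-0.5,-1.2],[0,0,0]],
  ],
)

```text
t: 14.12
position: [584.1, 45.1, 169.1]
ee_rot: [0.556, 0.775, 0.244, 0.174]
contact_force: [-9.5, -2.4, 1.4]
gripper_width: 22.8
finger_force: 59.9
```

Call:
arm_command(
  increments=[
    [[0,0,0],[0,0,0]],
    [[0,0,0],[0,0,0]],
    [[0,0,0],[0,0,0]],
    [[0,0,0],[0,0,0]],
    [[0,0,0],[0,0,0]],
    [[0,0,0],[0,0,0]],
    [[0,0,0],[0,0,0]],
    [[0,0,0],[0,0,0]],
    [[0,0,0],[0,0,0]],
    [[0,0,0],[0,0,0]],
  ],
  claw=0,
)

```text
t: 14.95
position: [585.2, 45.4, 169.8]
ee_rot: [0.555, 0.775, 0.245, 0.175]
contact_force: [0.7, -0.3, -0.1]
gripper_width: 85.4
finger_force: 0.0
```

Call:
arm_command(
  increments=[
    [[0,0,-8],[0,0,0]],
    [[0,0,-20],[0,0,0]],
    [[0,0,-35],[0,0,0]],
    [[0,0,-55],[0,0,0]],
    [[0,0,-75],[0,0,0]],
    [[0,0,-95],[0,0,0]],
    [[0,0,-115],[0,0,0]],
    [[0,0,-135],[0,0,0]],
    [[0,0,-150],[0,0,0]],
    [[0,0,-160],[0,0,0]],
    [[0,0,-160],[0,0,0]],
  ],
)

```text
t: 15.87
position: [498.5, 15.2, 303.9]
ee_rot: [0.555, 0.775, 0.246, 0.177]
contact_force: [0.3, 0.5, -0.4]
gripper_width: 85.2
finger_force: 0.0
```

```bash
python3 look.py pics/end.png
```

```text
t 15.87 pos [498.5  15.2 303.9] q [-0.14 -0.37 -0.73  0.65  0.26  1.18] shift [ 0.  -3.3 93.6] turn [ 0.004  0.003 -0.003]
TCP in fork: up-slope 2.86 toolx 0.25 z 173.64 F tool [0.4 0.1 0.6] M [ 0.55 -0.04  0.03]
```

View pics/end.png

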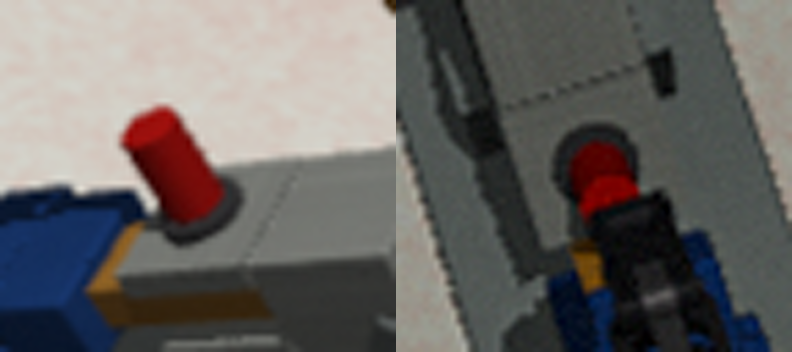

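The pin is seated: its flange lies flat on the face at (200,215) in the scene half, and the gripper is clear. Handing in.

```bash
python3 -c "
from h import *
print(env.sign_off())"
```

```text
the job is handed in; nothing more can be done
None
```

The red pin is seated through the fork and lug with its flange flush on the upper face and released, and the job is handed in at about 16 s; the judge returned no verdict, and I didn't re-image the yellow pin, tape roll, weight and mug at the end.

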